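# Slip a chocolate mould back into its row in the mould rack

## Robot

A 6-joint arm with a two-finger parallel gripper is mounted at the origin on the work surface. World frame = base frame: x ahead of the robot, y to its left, z up, the work surface at z = 0. Lengths are in mm, angles in rad, forces in N, time in s.
With the tool pointing down it reaches from about 300 to 775 mm from the base axis. Payload 14.6 kg.
Tool frame: the origin (TCP) lies midway between the tips of the shut fingers; the grasp point (between the pads) lies 19 mm behind it; z points along the fingers, y is the direction in which the jaws open and shut (so a half turn about z gives the same grasp; the last joint's range is limited). The gripper opens to 94 mm and grips with 3 to 60 N. Pads are 16 mm wide; open, the fingers measure 119 mm over their backs; the gripper's body (75 mm by 177 mm) begins 78 mm behind the grasp point.
Start: joints at [-1.191, 0.3, 1.521, -0, 1.321, -0.067], TCP at [237.637, -496.002, 184.146] pointing down, gripper open.
Joint ranges: [-3.03, 3.03], [-0.79, 2.21], [0.23, 2.52], [-1.04, 4.18], [0, 3.07], [-2.55, 2.55]. Speed limits (rad/s): [2.22, 2.22, 2.57, 3.14, 3.14, 3.14].

## Interface

Orientations are given as [roll, pitch, yaw] about the fixed x, y, z axes, in that order (R = Rz(yaw) Ry(pitch) Rx(roll)).
In Python, from cell import read_state, camera, get_calibration, sign_off gives the robot as it stands.
- The arm moves only by the tool carry_out, never from a script. Its argument "series" is a list of rows, each an object with "delta_pos": the shift along the world's x, y, z in mm, a list of three; "turn": the turn, a rotation vector about the world's x, y, z in rad, a list of three; "hand": the opening, from 0 (shut) to 1 (fully open). A call has 1 to 8 rows; each row is the pose to reach, as a shift and turn from the pose commanded when the call began; what a row does not reach only later rows make up. A row lasts 1/8 s, in which the tool goes at most 62.5 mm and 10.7 degrees, less where a joint would pass 70% of its speed; a pose out of reach is approached as far as the arm can. A call with a gripper value outside its range is refused whole. The fingers move at their own pace and stop on an object; "squeeze" is the grip in N (left out, the last holds). Time passes only in rows, so rows that repeat a pose let the fingers close. It gives the time, the measured TCP pose, the force and the opening at its end, in the units of the state.
- read_state(): the state, without advancing time (a new reading comes with each control period).
- camera(name): name is "scene" or "top" or "wrist"; returns the picture (384x512x3 uint8, red, green, blue); there is no depth.
- get_calibration(name): a dict with "intrinsics" (3x3 intrinsics, pixels), "k1" (the pictures are not rectified: a ray, as slopes to the right and down, at radius r is drawn at 1 + k1 r^2 times it, then the intrinsics apply), "pose" (4x4, takes a point from camera to world coordinates). Camera axes: x right, y down, z forward; pixel columns grow to the right and rows downward; lengths in mm; the calibration is good to about 2 mm. A picture is of the moment at which its call begins: read the wrist's pose just before it. get_calibration takes no time and is no camera call; for the wrist camera it gives the pose at the moment of the call.
- sign_off(): hands the job in, once; it reports no verdict.
The state is a dict: "clock": time; "joints": joint angles; "qd": joint speeds; "effort": joint torques, N m; "eef_pos": TCP position; "eef_rot": TCP orientation; "wrist_force": force on the tool from outside, world axes, zero at the start; "moment": the same for the moment, N m; "finger_gap": finger opening in mm.
Only numpy, scipy, OpenCV 4.12 (cv2) and the standard library are available. Lean on these libraries where they do the work, as an engineer would, in place of code of your own. Each camera call takes 0.05 s, during which the arm holds its last target.

## Task

The blue chocolate mould in the draining rack is dry: put it back into the row of clear, pale moulds in the steel mould rack, in the narrow opening between the two middle ones, spreading them apart with it. Keep hold of it until it is well down between them, then let go and press it fully home, so that it stands on the rack's floor with its top level with the others and everything in the rack upright. Leave the wet orange mould, the iron weight and the bowl where they are, and do not knock over or pull up the clear moulds.

Things in the scene. Friction and masses are not known exactly. Their poses are not given: they have to be found in the camera images.
- mould_c (a point): centre (half-way up) of the BLUE rigid chocolate mould to put away: a plate standing on its long edge in one place of the draining rack, 275 mm long (x), 24 mm thick (y) and 135 mm high (z), about 0.45 kg, smooth, all its long edges rounded to 7 mm radius; faces flat to the touch. x along its length, y across its thickness, z up.
- wet_mould_c (a point): centre of the ORANGE mould, same size, round cavities, standing in the other place of the draining rack, 100 mm beside the blue one, still wet: to be left alone. Axes as for the blue one.
- drainer: fixed draining rack, grey drip tray 310 x 220 mm; origin under its centre, on the table. Two places 100 mm apart (y = +50, -50 mm), the moulds' length along x. They stand on its floor, 8 mm up (tops 143 mm above the table), between 5 mm wire hoops with 2.5 mm play each side; hoops reach 63 mm above the table.
- rack: fixed steel trough, inside 290 (x) x 130 mm (y), walls 85, end lips 20, rubber floor 6 mm thick; origin under its centre, on the table. Four clear moulds stand in it (length along x, tops at 141 mm), two each side of an opening 15 to 21 mm wide. With 34 mm spare in all they lean and slide aside when a mould is pushed down between (up to 20 N). Fully home, its centre is 73.5 mm above the table.
- stored_1_c (a point): centre (half-way up) of a clear frosted (pale grey) bar mould standing in the rack, at the +y wall, outermost. Same size and axes as the blue mould, loose.
- stored_2_c (a point): centre (half-way up) of a clear frosted (pale grey) bar mould standing in the rack, second from the rack's +y wall; its -y face bounds the opening. Same size and axes as the blue mould, loose.
- stored_3_c (a point): centre (half-way up) of a clear frosted (pale grey) bar mould standing in the rack, third from the +y wall; its +y face bounds the opening. Same size and axes as the blue mould, loose.
- stored_4_c (a point): centre (half-way up) of a clear frosted (pale grey) bar mould standing in the rack, at the -y wall, outermost. Same size and axes as the blue mould, loose.
- weight: black cast-iron scale weight with a knob, 54 mm across, 76 mm high, 0.8 kg; origin at its foot. A bystander.
- bowl: small steel bowl of hazelnuts, 100 mm across, 45 mm high; origin at its foot. A bystander.

How it is judged (in metres and radians):
On the way, in this order (a step that is already met when the one before it is completed fails the run):
1. the blue mould is lifted clear of the draining rack's hoops (z of mould_c in the frame of drainer above 0.145 m), for 0.1 s.
2. held in the gripper, the blue mould is between the two middle clear moulds, its lower edge at least 40 mm below their tops (y of mould_c in the frame of stored_2_c below -0.012 m and y of mould_c in the frame of stored_3_c above 0.012 m and x of mould_c in the frame of rack between -0.012 and 0.012 m and angle between the x axis of mould_c and the x axis of rack, either way round below 0.08 rad and z of mould_c in the frame of rack below 0.1685 m and contact force between the fingers and mould above 1 N), for 0.1 s.
At the end, for the whole second after the job is handed in: The blue mould rests released between the two middle clear moulds: within 6 mm of fully down, within 12 mm of the rack's middle lengthways, within 0.08 rad of its line, leaning under 0.15 rad; all four clear moulds still stand in the rack, leaning under 0.2 rad (y of mould_c in the frame of stored_2_c below -0.012 m and y of mould_c in the frame of stored_3_c above 0.012 m and x of mould_c in the frame of rack between -0.012 and 0.012 m and angle between the x axis of mould_c and the x axis of rack, either way round below 0.08 rad and z of mould_c in the frame of rack between 0.066 and 0.0795 m and angle between mould_c's own z axis and vertical below 0.15 rad and linear speed of mould below 0.02 m/s and z of each of stored_1_c, stored_2_c, stored_3_c, stored_4_c in the frame of rack below 0.082 m and angle between each of stored_1_c, stored_2_c, stored_3_c, stored_4_c's own z axis and vertical below 0.2 rad); the robot touches nothing.
It fails at once if a clear mould in the rack is tipped over, lifted or shoved away (leaning over 0.35 rad or moved over 35 mm) (angle between any of stored_1_c, stored_2_c, stored_3_c, stored_4_c's own z axis and vertical above 0.35 rad or distance of any of stored_1_c, stored_2_c, stored_3_c, stored_4_c from where it was at the start of the episode above 0.035 m).
It fails at once if the wet orange mould is disturbed (moved over 20 mm) (distance of wet_mould_c from where it was at the start of the episode above 0.02 m).
It fails at once if the weight or the bowl is moved over 20 mm (distance of any of weight, bowl from where it was at the start of the episode above 0.02 m).
It also fails if it takes over 58 s, if anything falls off the work surface, if the arm or the gripper's body presses on something with over 40 N, if the wrist force passes 120 N, or if a joint passes its speed limit or range.

## Working session

There is one attempt and no reset: what is moved stays moved. The work goes in short steps, Python scripts to look and compute and a tool call to move; the robot and the scene stay as the last step left them, time stands still between calls to the robot, and variables do not carry over. Pictures are saved under pics/ and viewed, and the job is handed in when it is done.

Besides the shell and the picture viewer there is one more tool, called as name(argument=value, ...), one argument or row to a line, values as JSON. carry_out: Moves the arm, as the interface text tells. Its arguments: {"type":"object","properties":{"series":{"type":"array"},"squeeze":{"type":"number"}},"required":["series"]}

```bash
mkdir -p pics; ls; python3 - <<'E'
from cell import *
import cv2
print(read_state())
for n in ["scene","top","wrist"]:
    c=get_calibration(n); print(n,c)
    cv2.imwrite(f"pics/{n}0.png",camera(n)[:,:,::-1])
E
```

```text
pics
{'clock': 0.0, 'joints': array([-1.19059189e+00,  3.00468810e-01,  1.52158974e+00, -2.47975924e-05,
        1.32071513e+00, -6.65956849e-02]), 'qd': array([ 2.45587587e-04, -4.07416101e-04,  5.80442685e-04, -9.07584106e-04,
        3.70552609e-04, -2.31145031e-05]), 'effort': array([ 6.79609893e-04, -5.31806552e+01, -3.52736378e+01,  7.09151826e-02,
        2.43266195e-02, -1.25912952e-04]), 'eef_pos': array([ 237.52799897, -495.73628363,  183.58394427]), 'eef_rot': array([-3.14041264e+00, -5.46278057e-05,  4.46806244e-01]), 'wrist_force': array([ 0.09448956, -0.74555023,  0.84077608]), 'moment': array([ 0.00924672,  0.03061681, -0.05153729]), 'finger_gap': 94.00814562071204}
scene {'intrinsics': array([[402.2479649 ,   0.        , 259.85260835],
       [  0.        , 402.2479649 , 185.48242207],
       [  0.        ,   0.        ,   1.        ]]), 'k1': -0.08820596856458765, 'pose': array([[ 6.21638643e-01,  4.52946150e-01, -6.39065868e-01,
         1.09843850e+03],
       [ 7.83217975e-01, -3.47321520e-01,  5.15691152e-01,
        -4.39459257e+02],
       [ 1.16189933e-02, -8.
[... 549 characters left out ...]
-7.38367349e-02, -9.96909832e-01,
         8.44863742e+02],
       [ 0.00000000e+00,  0.00000000e+00,  0.00000000e+00,
         1.00000000e+00]])}
wrist {'intrinsics': array([[265.22009572,   0.        , 253.32657531],
       [  0.        , 265.22009572, 192.59982801],
       [  0.        ,   0.        ,   1.        ]]), 'k1': 0.010643216524852159, 'pose': array([[ 4.31534864e-01, -8.73239203e-01, -2.26342562e-01,
         3.03060514e+02],
       [-9.02096088e-01, -4.17884877e-01, -1.07679509e-01,
        -4.65343349e+02],
       [-5.55165063e-04,  2.50650202e-01, -9.68077563e-01,
         3.83748218e+02],
       [ 0.00000000e+00,  0.00000000e+00,  0.00000000e+00,
         1.00000000e+00]])}
```

View pics/scene0.png

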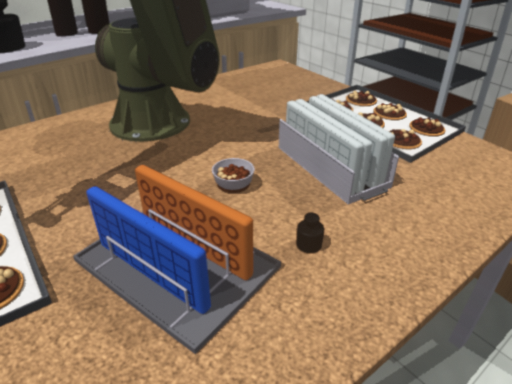

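View pics/top0.png

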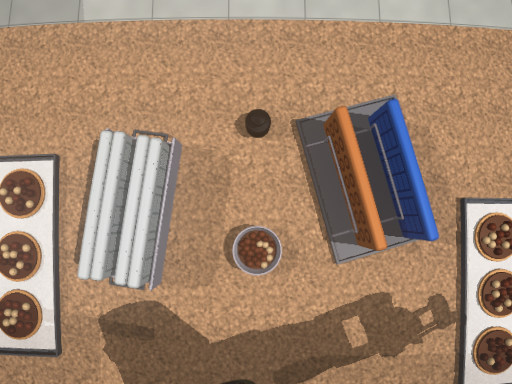

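View pics/wrist0.png

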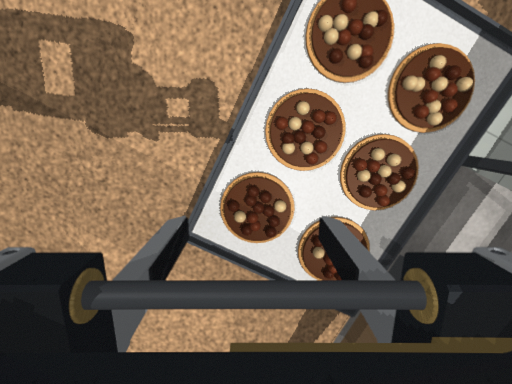

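```bash
python3 - <<'E'
import cv2
a=cv2.imread("pics/top0.png")
c=cv2.resize(a[85:275,290:450],None,fx=3,fy=3,interpolation=cv2.INTER_CUBIC)
cv2.imwrite("pics/cropb.png",c)
c=cv2.resize(a[115:305,65:195],None,fx=3.1,fy=3.1,interpolation=cv2.INTER_CUBIC)
cv2.imwrite("pics/cropr.png",c)
E
```

```text
(no output)
```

View pics/cropb.png

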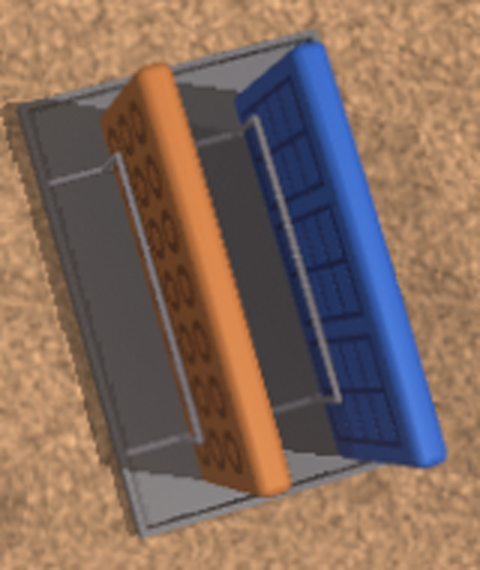

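View pics/cropr.png

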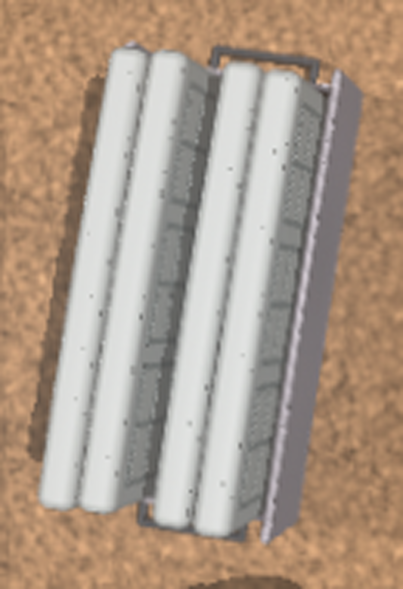

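```bash
cat > h.py <<'E'
import numpy as np, cv2
from cell import *
from scipy.spatial.transform import Rotation as R
def rays(cal,uv):
    uv=np.atleast_2d(np.array(uv,float)); K=cal["intrinsics"]
    d=np.c_[(uv[:,0]-K[0,2])/K[0,0],(uv[:,1]-K[1,2])/K[1,1]]
    s=d.copy()
    for _ in range(20): s=d/(1+cal["k1"]*(s**2).sum(1,keepdims=True))
    return np.c_[s,np.ones(len(s))]@cal["pose"][:3,:3].T
def plane(cal,uv,z):
    r=rays(cal,uv); o=cal["pose"][:3,3]
    return o+r*((z-o[2])/r[:,2])[:,None]
def strips(mask,cal,z,amin=300):
    n,l,st,c=cv2.connectedComponentsWithStats(mask.astype(np.uint8))
    for i in range(1,n):
        if st[i,4]<amin: continue
        ct=cv2.findContours((l==i).astype(np.uint8),cv2.RETR_EXTERNAL,cv2.CHAIN_APPROX_NONE)[0][0][:,0]
        P=plane(cal,ct,z)
        r=cv2.minAreaRect(P[:,:2].astype(np.float32)); b=cv2.boxPoints(r)
        e=b[1]-b[0]; f=b[2]-b[1]; L=e if np.hypot(*e)>np.hypot(*f) else f
        print("c",np.round(r[0],1),"size",np.round(r[1],1),"yaw",round(np.degrees(np.arctan2(L[1],L[0]))%180,2),"px",c[i].round(1),st[i,4])
E
python3 - <<'E'
from h import *
a=cv2.imread("pics/top0.png"); hsv=cv2.cvtColor(a,cv2.COLOR_BGR2HSV); cal=get_calibration("top")
for p in [(405,160),(390,155),(430,225),(103,190),(150,190),(140,215),(128,205),(122,190),(112,190)]: print(p,hsv[p[1],p[0]])
H,S,V=cv2.split(hsv)
bl=(H>100)&(H<125)&(S>120)
for t in (150,175,195): print(t); strips(bl&(V>t),cal,143)
roi=np.zeros_like(bl); roi[115:305,70:190]=1
for t in (190,205,215,222): print(t); strips(roi&(S<40)&(V>t),cal,141,200)
E
```

```text
(405, 160) [111 173 130]
(390, 155) [111 164  95]
(430, 225) [110 165 215]
(103, 190) [ 40   5 151]
(150, 190) [ 45   2 221]
(140, 215) [ 60   2 222]
(128, 205) [ 60   1 221]
(122, 190) [ 60   4 132]
(112, 190) [ 60   2 218]
150
c [ 586.6 -278.4] size [269.1  19.2] yaw 15.35 px [413.6 169.2] 1416
175
c [ 586.8 -279.6] size [266.7  16.4] yaw 15.13 px [414.5 170.1] 1178
195
c [ 586.5 -279.5] size [262.6  13. ] yaw 15.29 px [414.8 170.9] 920
190
c [526.  304.4] size [ 19.4 267. ] yaw 171.58 px [ 93.7 204.4] 1427
c [524.  280.1] size [ 19.3 268.2] yaw 171.5 px [106.7 205.7] 1454
c [516.3 235.6] size [ 18.5 267.3] yaw 171.43 px [130.7 209.7] 1479
c [511.  211.8] size [ 18.3 267. ] yaw 171.5 px [143.9 212.4] 1477
205
c [525.6 304.4] size [ 15.4 264.3] yaw 171.42 px [ 93.4 204.7] 1190
c [523.8 279.8] size [ 15.7 264.4] yaw 171.48 px [106.7 205.5] 1225
c [516.1 235.9] size [ 15.7 264.6] yaw 171.5 px [130.6 209.8] 1253
c [511.  211.9] size [ 15.8 264.8] yaw 171.56 px [143.8 212.4] 1258
215
c [525.7 304.8] size [ 13.1 262. ] yaw 171.56 px [ 93.2 204.8] 980
c [523.8 280.3] size [ 13.3 261.3] yaw 171.54 px [106.4 205.5] 1020
c [516.4 236.2] size [ 13.5 262.7] yaw 171.49 px [130.4 209.6] 1049
c [511.  212.2] size [ 13.3 262.3] yaw 171.48 px [143.5 212.6] 1050
222
c [515.  236.7] size [ 10.7 258.7] yaw 171.81 px [130.7 210.4] 607
c [510.4 212.4] size [ 10.6 260. ] yaw 171.51 px [144.2 211.6] 603
c [511.1 282.4] size [ 10.1 234.3] yaw 171.6 px [105.3 217.8] 403
c [490.7 308. ] size [  5.8 190.8] yaw 171.34 px [ 90.5 228. ] 262
```

```bash
python3 - <<'E'
from h import *
cal=get_calibration("top")
f=lambda l:[(65+x/3.1,115+y/3.1) for x,y in l]
a=np.radians(171.5);u=-np.array([np.cos(a),np.sin(a)]);n=np.array([-u[1],u[0]])
lip=plane(cal,f([(215,48),(318,62),(140,522),(245,540)]),20); wall=plane(cal,f([(337,72),(265,542)]),85)
for P in (lip,wall): print(P.round(1)); print((P[:,:2]@u).round(1),(P[:,:2]@n).round(1))
for c in [(526,304.4),(524,280),(516.3,235.7),(511,211.9)]: print(np.array(c)@u,np.array(c)@n)
print(read_state()["clock"])
# blue silhouette
im=cv2.imread("pics/top0.png");H,S,V=cv2.split(cv2.cvtColor(im,cv2.COLOR_BGR2HSV))
m=((H>100)&(H<125)&(S>120)).astype(np.uint8)
b=np.radians(15.3);ub=np.array([np.cos(b),np.sin(b)]);nb=np.array([-ub[1],ub[0]])
ct=max(cv2.findContours(m,0,1)[0],key=len)[:,0]
P=plane(cal,ct,136)[:,:2]; print("blue u",(P@ub).min(),(P@ub).max(),"n min@136",(P@nb).min(), "c",np.array([586.6,-278.6])@ub,np.array([586.6,-278.6])@nb)
E
python3 - <<'E'
import sys;sys.path.insert(0,'.')
import cv2
a=cv2.imread("pics/scene0.png")
cv2.imwrite("pics/s1.png",cv2.resize(a[80:210,260:420],None,fx=4,fy=4,interpolation=2))
cv2.imwrite("pics/s2.png",cv2.resize(a[160:340,70:290],None,fx=3,fy=3,interpolation=2))
E
```

```text
[[684.8 268.1  20. ]
 [674.3 196.5  20. ]
 [363.  315.5  20. ]
 [351.6 243.7  20. ]]
[637.7 637.9 312.4 311.7] [366.3 294.  365.7 293. ]
[[654.5 170.5  85. ]
 [362.6 213.6  85. ]]
[622.1 327. ] [265.4 264.9]
475.2291593805147 378.80417906154275
476.85767728535336 354.3765731732528
475.79021205050833 309.42503796062186
474.0662919595749 285.1030705336213
0.15
blue u 356.3542468196985 629.6633036715677 n min@136 -436.1961425825837 c 492.2943499469915 -423.5136278920303
```

View pics/s1.png

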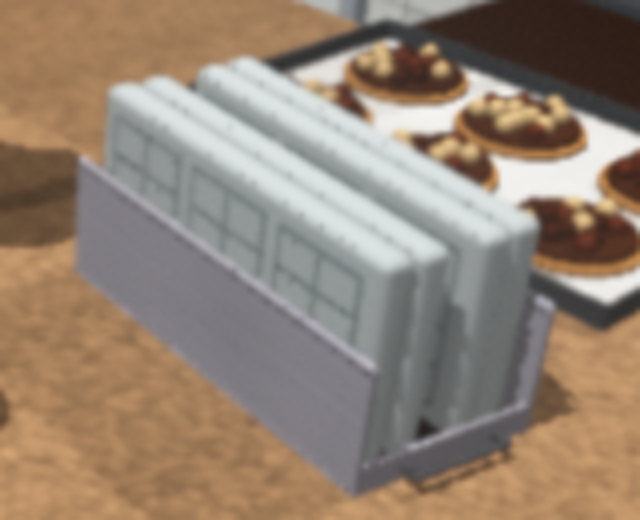

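View pics/s2.png

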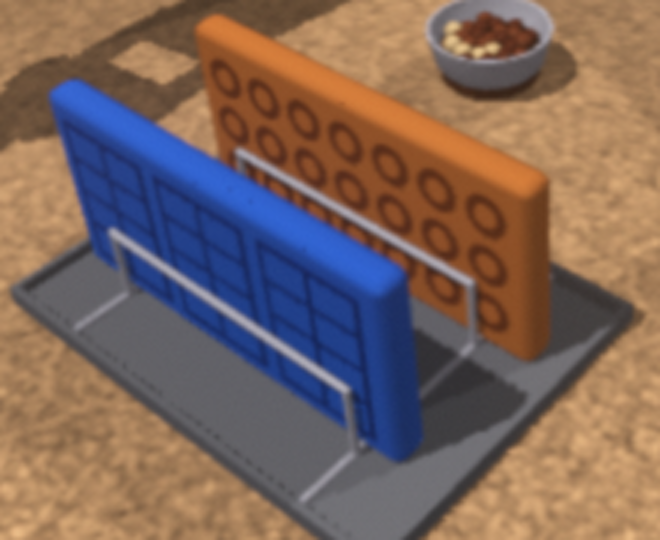

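carry_out(
  series=[
    {"delta_pos": [50,31,10],"turn": [0,0,-0.03],"hand": 1},
    {"delta_pos": [100,62,20],"turn": [0,0,-0.06],"hand": 1},
    {"delta_pos": [150,93,30],"turn": [0,0,-0.09],"hand": 1},
    {"delta_pos": [200,124,36],"turn": [0,0,-0.12],"hand": 1},
    {"delta_pos": [250,155,36],"turn": [0,0,-0.15],"hand": 1},
    {"delta_pos": [300,186,36],"turn": [0,0,-0.18],"hand": 1},
    {"delta_pos": [350,217,36],"turn": [0,0,-0.18],"hand": 1},
    {"delta_pos": [350,217,36],"turn": [0,0,-0.18],"hand": 1},
  ],
)

```text
clock: 1.15
eef_pos: [589.8, -276.3, 218.8]
eef_rot: [-3.14, 0.001, 0.271]
wrist_force: [-0.1, -0.3, -0.1]
finger_gap: 93.8
```

```bash
python3 - <<'E'
from h import *
s=read_state(); print(s["eef_pos"],s["eef_rot"],s["joints"],s["qd"].round(3)); cal=get_calibration("wrist")
a=camera("wrist")[:,:,::-1].copy(); cv2.imwrite("pics/w1.png",a)
hsv=cv2.cvtColor(a,cv2.COLOR_BGR2HSV);H,S,V=cv2.split(hsv)
bl=(H>100)&(H<125)&(S>120)
for t in (120,150,175,195): print(t); strips(bl&(V>t),cal,143)
E
```

```text
[ 589.81711448 -276.27618187  218.79272191] [-3.14023392e+00  9.13900948e-04  2.70918505e-01] [-4.94436862e-01  5.13932320e-01  1.14441799e+00  3.47971542e-04
  1.48484272e+00  8.05411431e-01] [-0.069 -0.041  0.054 -0.015 -0.009 -0.038]
120
c [ 604.5 -274.6] size [239.4  22.8] yaw 15.21 px [255.  164.4] 4843
150
c [ 604.8 -275. ] size [237.3  22. ] yaw 15.21 px [255.4 163.9] 4583
175
c [ 605.  -275.6] size [237.3  20.9] yaw 15.09 px [255.7 164.9] 4126
195
c [ 604.6 -275.8] size [236.5  19.1] yaw 15.15 px [256.  164.9] 3777
```

View pics/w1.png

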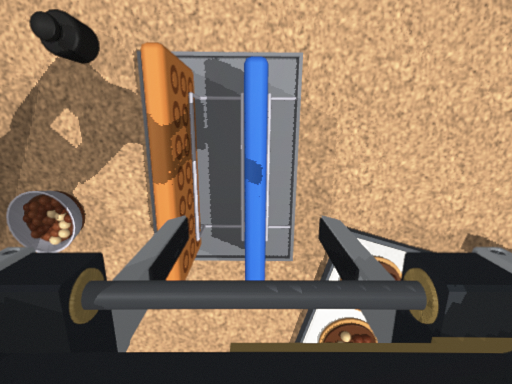

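carry_out(
  series=[
    {"delta_pos": [0,-1,-40],"turn": [0,0,0],"hand": 1},
    {"delta_pos": [0,-1,-80],"turn": [0,0,0],"hand": 1},
    {"delta_pos": [0,-1,-111],"turn": [0,0,0],"hand": 1},
    {"delta_pos": [0,-1,-111],"turn": [0,0,0],"hand": 1},
  ],
  squeeze=20,
)

```text
clock: 1.7
eef_pos: [585.8, -280.4, 107.2]
eef_rot: [-3.139, 0.003, 0.265]
wrist_force: [0.1, 0.8, 1.4]
finger_gap: 93.4
```

carry_out(
  series=[
    {"delta_pos": [0,0,0],"turn": [0,0,0],"hand": 0},
    {"delta_pos": [0,0,0],"turn": [0,0,0],"hand": 0},
    {"delta_pos": [0,0,0],"turn": [0,0,0],"hand": 0},
    {"delta_pos": [0,0,0],"turn": [0,0,0],"hand": 0},
    {"delta_pos": [0,0,0],"turn": [0,0,0],"hand": 0},
    {"delta_pos": [0,0,0],"turn": [0,0,0],"hand": 0},
  ],
  squeeze=50,
)

```text
clock: 2.45
eef_pos: [587.6, -280.0, 109.2]
eef_rot: [-3.142, 0.0, 0.267]
wrist_force: [0.5, 0.8, -0.1]
finger_gap: 37.5
```

carry_out(
  series=[
    {"delta_pos": [0,0,0],"turn": [0,0,0],"hand": 0},
    {"delta_pos": [0,0,0],"turn": [0,0,0],"hand": 0},
    {"delta_pos": [0,0,0],"turn": [0,0,0],"hand": 0},
    {"delta_pos": [0,0,0],"turn": [0,0,0],"hand": 0},
  ],
)

```text
clock: 2.95
eef_pos: [587.6, -280.0, 109.1]
eef_rot: [-3.142, -0.0, 0.267]
wrist_force: [0.2, -0.1, 0.1]
finger_gap: 23.1
```

carry_out(
  series=[
    {"delta_pos": [0,0,15],"turn": [0,0,0],"hand": 0},
    {"delta_pos": [0,0,40],"turn": [0,0,0],"hand": 0},
    {"delta_pos": [0,0,75],"turn": [0,0,0],"hand": 0},
    {"delta_pos": [0,0,110],"turn": [0,0,0],"hand": 0},
    {"delta_pos": [0,0,140],"turn": [0,0,0],"hand": 0},
    {"delta_pos": [0,0,160],"turn": [0,0,0],"hand": 0},
    {"delta_pos": [0,0,170],"turn": [0,0,0],"hand": 0},
    {"delta_pos": [0,0,170],"turn": [0,0,0],"hand": 0},
  ],
)

```text
clock: 3.95
eef_pos: [587.6, -280.0, 279.4]
eef_rot: [3.141, -0.0, 0.267]
wrist_force: [-0.2, 1.1, -5.8]
finger_gap: 23.3
```

```bash
python3 - <<'E'
from h import *
s=read_state(); print(s["clock"],s["eef_pos"],s["eef_rot"],s["wrist_force"],s["moment"],s["finger_gap"])
cv2.imwrite("pics/s3.png",camera("scene")[:,:,::-1])
E
```

```text
3.95 [ 587.64810279 -279.98602119  279.40505733] [ 3.14135063e+00 -2.42654097e-04  2.66821208e-01] [-0.18140769  1.1157007  -5.78072792] [-0.03721998 -0.01633069  0.02997992] 23.33457362725637
```

View pics/s3.png

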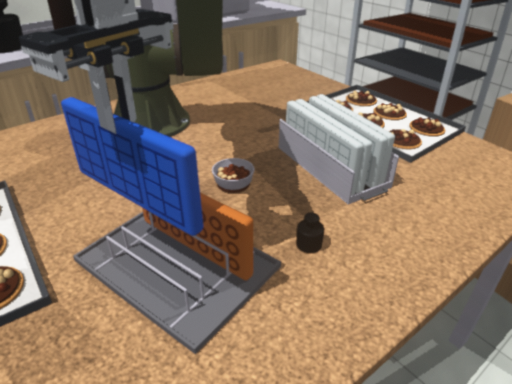

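carry_out(
  series=[
    {"delta_pos": [-4,30,0],"turn": [0,0,-0.02],"hand": 0},
    {"delta_pos": [-10,80,0],"turn": [0,0,-0.06],"hand": 0},
    {"delta_pos": [-17,135,0],"turn": [0,0,-0.1],"hand": 0},
    {"delta_pos": [-24,190,0],"turn": [0,0,-0.15],"hand": 0},
    {"delta_pos": [-31,245,0],"turn": [0,0,-0.19],"hand": 0},
    {"delta_pos": [-38,300,0],"turn": [0,0,-0.23],"hand": 0},
    {"delta_pos": [-45,355,0],"turn": [0,0,-0.27],"hand": 0},
    {"delta_pos": [-52,410,0],"turn": [0,0,-0.32],"hand": 0},
  ],
)

```text
clock: 5.0
eef_pos: [534.8, 131.7, 278.2]
eef_rot: [3.141, 0.001, -0.055]
wrist_force: [2.0, 0.6, -4.6]
finger_gap: 22.9
```

carry_out(
  series=[
    {"delta_pos": [-6,45,0],"turn": [0,0,-0.03],"hand": 0},
    {"delta_pos": [-11,85,0],"turn": [0,0,-0.07],"hand": 0},
    {"delta_pos": [-15,115,0],"turn": [0,0,-0.095],"hand": 0},
    {"delta_pos": [-17,128,0],"turn": [0,0,-0.095],"hand": 0},
    {"delta_pos": [-17,128,0],"turn": [0,0,-0.095],"hand": 0},
    {"delta_pos": [-17,128,0],"turn": [0,0,-0.095],"hand": 0},
  ],
)

```text
clock: 5.75
eef_pos: [518.8, 257.0, 279.0]
eef_rot: [3.141, 0.0, -0.149]
wrist_force: [1.0, -0.0, -5.9]
finger_gap: 23.0
```

```bash
python3 - <<'E'
from h import *
s=read_state(); print(s["clock"],s["eef_pos"],s["eef_rot"],s["wrist_force"],s["joints"])
w=camera("wrist")[:,:,::-1].copy(); cal=get_calibration("wrist"); cv2.imwrite("pics/w4.png",w)
t=camera("top")[:,:,::-1].copy(); cv2.imwrite("pics/t4.png",t); ct=get_calibration("top")
H,S,V=cv2.split(cv2.cvtColor(w,cv2.COLOR_BGR2HSV)); bl=(H>100)&(H<125)&(S>120)
for q in(120,150,180): strips(bl&(V>q),cal,s["eef_pos"][2]+34)
H,S,V=cv2.split(cv2.cvtColor(t,cv2.COLOR_BGR2HSV)); bl=(H>100)&(H<125)&(S>120)
for q in(120,150,180): strips(bl&(V>q),ct,s["eef_pos"][2]+34,150)
E
```

```text
5.75 [518.83895172 257.03548588 278.97134649] [ 3.14121489e+00  1.83597650e-04 -1.48735845e-01] [ 0.98775867 -0.02971203 -5.90646219] [ 3.96827273e-01  3.15926096e-01  1.28306587e+00 -2.27742105e-04
  1.54295366e+00  2.11636579e+00]
c [569.3 248.9] size [ 22.5 170.4] yaw 171.06 px [252.7 132.1] 9535
c [447.3 267.1] size [22.  29.2] yaw 172.18 px [253.3 325.3] 1016
c [590.8 245.2] size [ 22.2 126.7] yaw 171.37 px [252.8  99.4] 7151
c [498.9 265.4] size [ 9.1 24.7] yaw 170.61 px [243.8 264. ] 353
c [447.2 266.9] size [21.7 28.9] yaw 171.39 px [253.4 325.3] 998
c [600.6 243.4] size [ 21.1 106.8] yaw 171.44 px [253.8  94.1] 6525
c [447.2 266.5] size [20.7 29.1] yaw 170.73 px [253.6 325.3] 937
c [596.6 220.4] size [ 62.  106.5] yaw 171.43 px [ 95.7 147.9] 1519
c [433.7 263.3] size [25.8 89.1] yaw 172.1 px [ 72.6 264.9] 905
c [599.6 240.3] size [ 21.4 106.5] yaw 171.38 px [ 91.2 145.7] 1072
c [441.3 264.3] size [21. 73.] yaw 171.31 px [ 72.5 260.4] 632
c [598.7 240.8] size [ 17.2 104.5] yaw 171.46 px [ 90.9 146.5] 865
c [442.3 264.6] size [16.5 70.1] yaw 171.41 px [ 72.3 259.5] 495
```

View pics/w4.png

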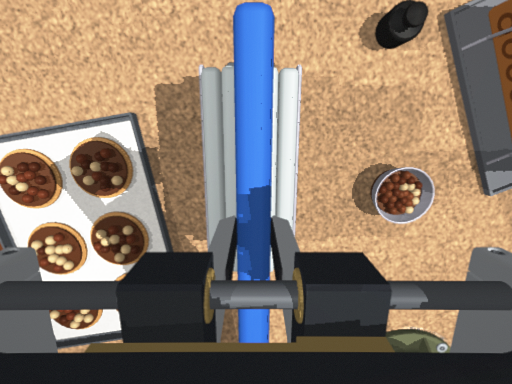

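View pics/t4.png

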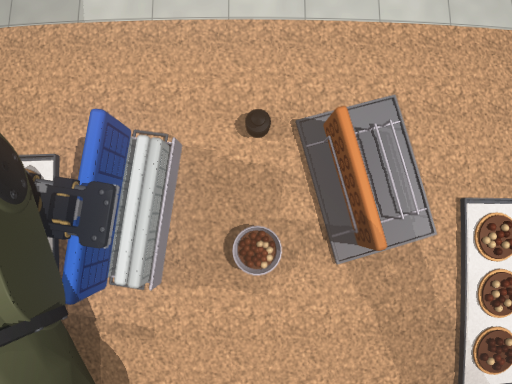

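```bash
python3 - <<'E'
from h import *
w=cv2.imread("pics/w4.png"); cal=get_calibration("wrist")
H,S,V=cv2.split(cv2.cvtColor(w,cv2.COLOR_BGR2HSV))
n=np.array([.1478,.989])
for r in (80,100,120,140,160,180):
    row=w[r].astype(int)
    sat=S[r]; 
    cols=[c for c in range(195,310) if S[r,c]<45 and V[r,c]>185]
    seg=np.split(cols,np.where(np.diff(cols)>1)[0]+1)
    b=[c for c in range(200,310) if 100<H[r,c]<125 and S[r,c]>120]
    out=[(s[0],s[-1],*(plane(cal,[(s[0],r),(s[-1],r)],141)[:,:2]@n).round(1)) for s in seg if len(s)>2]
    print(r,out,"blue",b[0],b[-1],(plane(cal,[(b[0],r),(b[-1],r)],306)[:,:2]@n).round(1))
c=cv2.resize(w[50:220,190:315],None,fx=3.5,fy=3.5,interpolation=2); cv2.imwrite("pics/w4c.png",c)
E
```

```text
80 [(np.int64(274), np.int64(277), np.float64(305.4), np.float64(301.8)), (np.int64(282), np.int64(301), np.float64(295.9), np.float64(273.4))] blue 234 272 [341.7 318.7]
100 [(np.int64(273), np.int64(277), np.float64(306.1), np.float64(301.3)), (np.int64(281), np.int64(300), np.float64(296.5), np.float64(273.6))] blue 235 271 [341.3 319.1]
120 [(np.int64(273), np.int64(276), np.float64(305.7), np.float64(302.1)), (np.int64(281), np.int64(299), np.float64(295.9), np.float64(273.8))] blue 235 271 [341.6 318.9]
140 [(np.int64(273), np.int64(276), np.float64(305.3), np.float64(301.6)), (np.int64(280), np.int64(298), np.float64(296.6), np.float64(274.0))] blue 235 271 [341.8 318.7]
160 [(np.int64(272), np.int64(275), np.float64(306.2), np.float64(302.3)), (np.int64(280), np.int64(297), np.float64(296.0), np.float64(274.3))] blue 236 270 [341.4 319.2]
180 [(np.int64(272), np.int64(275), np.float64(305.7), np.float64(301.8)), (np.int64(279), np.int64(296), np.float64(296.6), np.float64(274.5))] blue 236 270 [341.6 319. ]
```

View pics/w4c.png

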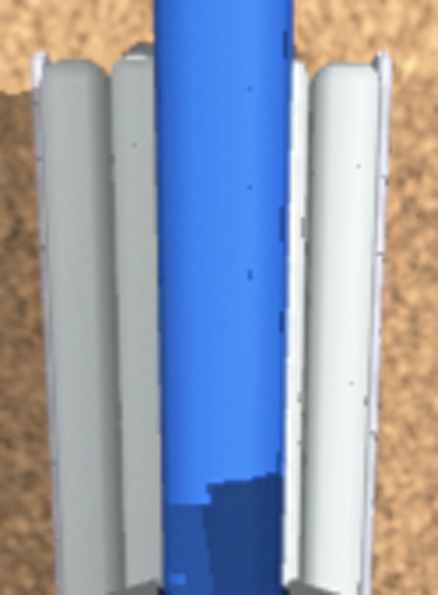

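```bash
python3 - <<'E'
from h import *
w=cv2.imread("pics/w4.png"); cal=get_calibration("wrist"); n=np.array([.1478,.989])
g=cv2.cvtColor(w,cv2.COLOR_BGR2GRAY)
for r in (85,100,120,140,160):
    cl=215+np.argmin(g[r,215:228]); cr=273+np.argmin(g[r,273:285])
    q=plane(cal,[(cl,r),(cr,r)],141)[:,:2]@n
    print(r,cl,cr,q.round(1),q.mean().round(1),list(g[r,198:236]))
E
```

```text
85 220 278 [369.5 300.5] 335.0 [np.uint8(114), np.uint8(126), np.uint8(147), np.uint8(155), np.uint8(164), np.uint8(173), np.uint8(177), np.uint8(182), np.uint8(183), np.uint8(183), np.uint8(180), np.uint8(180), np.uint8(178), np.uint8(178), np.uint8(177), np.uint8(177), np.uint8(174), np.uint8(166), np.uint8(155), np.uint8(144), np.uint8(135), np.uint8(124), np.uint8(114), np.uint8(120), np.uint8(155), np.uint8(171), np.uint8(174), np.uint8(177), np.uint8(179), np.uint8(180), np.uint8(180), np.uint8(178), np.uint8(177), np.uint8(178), np.uint8(177), np.uint8(163), np.uint8(96), np.uint8(77)]
100 220 278 [370.1 300.1] 335.1 [np.uint8(102), np.uint8(111), np.uint8(135), np.uint8(154), np.uint8(150), np.uint8(169), np.uint8(175), np.uint8(178), np.uint8(181), np.uint8(181), np.uint8(179), np.uint8(179), np.uint8(179), np.uint8(177), np.uint8(177), np.uint8(175), np.uint8(174), np.uint8(172), np.uint8(159), np.uint8(148), np.uint8(138), np.uint8(128), np.uint8(118), np.uint8(118), np.uint8(141), np.uint8(167), np.uint8(174), np.uint8(175), np.uint8(179), np.uint8(179), np.uint8(178), np
[... 1206 characters left out ...]
t8(178), np.uint8(176), np.uint8(174), np.uint8(173), np.uint8(174), np.uint8(162), np.uint8(95)]
160 222 277 [370.  299.8] 334.9 [np.uint8(117), np.uint8(114), np.uint8(116), np.uint8(115), np.uint8(117), np.uint8(136), np.uint8(157), np.uint8(150), np.uint8(172), np.uint8(175), np.uint8(178), np.uint8(177), np.uint8(176), np.uint8(176), np.uint8(175), np.uint8(173), np.uint8(173), np.uint8(172), np.uint8(170), np.uint8(167), np.uint8(157), np.uint8(146), np.uint8(136), np.uint8(129), np.uint8(117), np.uint8(119), np.uint8(154), np.uint8(170), np.uint8(174), np.uint8(176), np.uint8(177), np.uint8(177), np.uint8(175), np.uint8(174), np.uint8(174), np.uint8(174), np.uint8(167), np.uint8(132)]
```

carry_out(
  series=[
    {"delta_pos": [0.5,3.5,-10],"turn": [0,0,0],"hand": 0},
    {"delta_pos": [0.5,3.5,-20],"turn": [0,0,0],"hand": 0},
    {"delta_pos": [0.5,3.5,-28],"turn": [0,0,0],"hand": 0},
    {"delta_pos": [0.5,3.5,-28],"turn": [0,0,0],"hand": 0},
    {"delta_pos": [0.5,3.5,-28],"turn": [0,0,0],"hand": 0},
  ],
  squeeze=60,
)

```text
clock: 6.48
eef_pos: [519.2, 261.5, 251.4]
eef_rot: [-3.141, -0.0, -0.148]
wrist_force: [-0.7, -0.1, -5.0]
finger_gap: 23.4
```

```bash
cat > m.py <<'E'
from h import *
import sys
s=read_state(); n=np.array([.1478,.989]); print(s["clock"],s["eef_pos"].round(1),"TCP n",(s["eef_pos"][:2]@n).round(1),s["wrist_force"].round(1),s["finger_gap"])
cal=get_calibration("wrist"); w=camera("wrist")[:,:,::-1].copy(); cv2.imwrite(f"pics/w{sys.argv[1]}.png",w)
sc=camera("scene")[:,:,::-1].copy(); cv2.imwrite(f"pics/s{sys.argv[1]}.png",sc)
cv2.imwrite(f"pics/s{sys.argv[1]}c.png",cv2.resize(sc[30:210,240:440],None,fx=3.3,fy=3.3,interpolation=2))
H,S,V=cv2.split(cv2.cvtColor(w,cv2.COLOR_BGR2HSV)); g=cv2.cvtColor(w,cv2.COLOR_BGR2GRAY)
zb=s["eef_pos"][2]+27
for r in (85,100,120,140,160):
    cl=213+np.argmin(g[r,213:228]); cr=273+np.argmin(g[r,273:287])
    q=plane(cal,[(cl,r),(cr,r)],141)[:,:2]@n
    b=[c for c in range(200,310) if 100<H[r,c]<125 and S[r,c]>120]
    e=plane(cal,[(b[0],r),(b[-1],r)],zb)[:,:2]@n
    print(r,cl,cr,q.round(1),q.mean().round(1),"blue",e.round(1),e.mean().round(1))
E
python3 m.py 5
```

```text
6.475 [519.2 261.5 251.4] TCP n 335.4 [-0.7 -0.1 -5. ] 23.413627703712702
85 222 285 [368.8 299.9] 334.3 blue [346.3 323.2] 334.8
100 222 284 [369.2 300.6] 334.9 blue [345.9 323.7] 334.8
120 223 284 [368.8 299.9] 334.4 blue [346.1 323.5] 334.8
140 223 283 [369.4 300.4] 334.9 blue [346.3 323.3] 334.8
160 224 283 [368.9 299.8] 334.4 blue [345.9 323.7] 334.8
```

View pics/s5c.png

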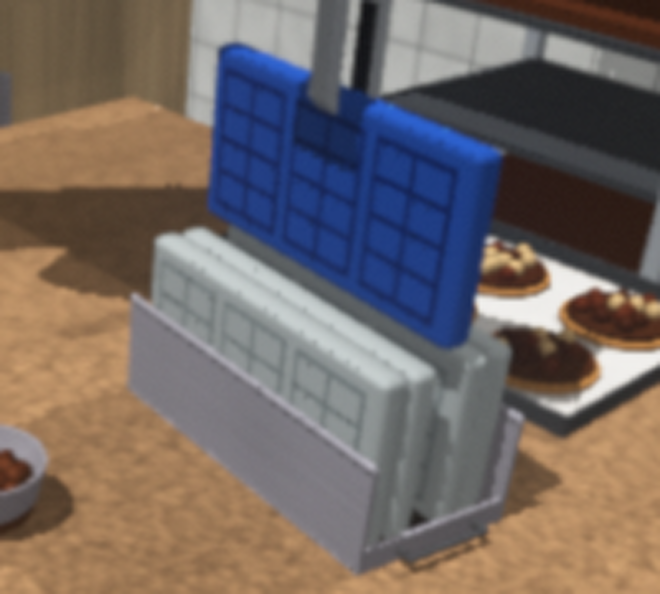

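View pics/w5.png

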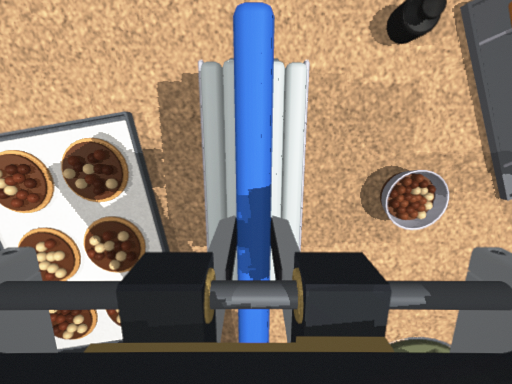

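carry_out(
  series=[
    {"delta_pos": [0,0,-5],"turn": [0,0,0],"hand": 0},
    {"delta_pos": [0,0,-10],"turn": [0,0,0],"hand": 0},
    {"delta_pos": [0,0,-14],"turn": [0,0,0],"hand": 0},
    {"delta_pos": [0,0,-18],"turn": [0,0,0],"hand": 0},
    {"delta_pos": [0,0,-22],"turn": [0,0,0],"hand": 0},
    {"delta_pos": [0,0,-22],"turn": [0,0,0],"hand": 0},
  ],
)

```text
clock: 7.32
eef_pos: [519.0, 261.4, 228.8]
eef_rot: [3.141, 0.0, -0.148]
wrist_force: [0.2, -0.2, -5.0]
finger_gap: 22.9
```

```bash
python3 m.py 6
```

```text
7.325 [519.  261.4 228.8] TCP n 335.3 [ 0.2 -0.2 -5. ] 22.92490341176583
85 217 273 [371.2 314.5] 342.8 blue [346.3 323.1] 334.7
100 217 286 [371.7 300.9] 336.3 blue [345.8 323.6] 334.7
120 218 286 [371.4 300.2] 335.8 blue [346.  323.4] 334.7
140 218 286 [372.1 299.6] 335.8 blue [346.3 323.2] 334.7
160 219 285 [371.7 300. ] 335.9 blue [345.8 323.6] 334.7
```

View pics/s6c.png

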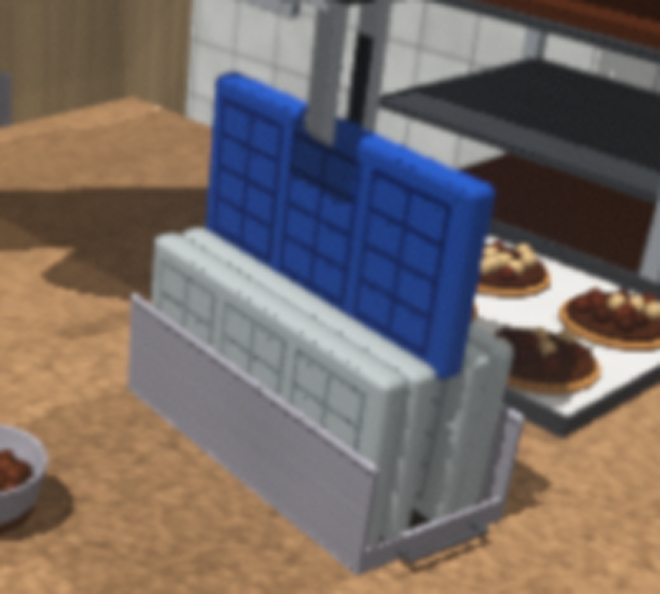

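carry_out(
  series=[
    {"delta_pos": [0,0,-6],"turn": [0,0,0],"hand": 0},
    {"delta_pos": [0,0,-12],"turn": [0,0,0],"hand": 0},
    {"delta_pos": [0,0,-18],"turn": [0,0,0],"hand": 0},
    {"delta_pos": [0,0,-24],"turn": [0,0,0],"hand": 0},
    {"delta_pos": [0,0,-30],"turn": [0,0,0],"hand": 0},
    {"delta_pos": [0,0,-36],"turn": [0,0,0],"hand": 0},
    {"delta_pos": [0,0,-40],"turn": [0,0,0],"hand": 0},
    {"delta_pos": [0,0,-40],"turn": [0,0,0],"hand": 0},
  ],
)

```text
clock: 8.43
eef_pos: [519.0, 261.5, 188.8]
eef_rot: [3.141, 0.0, -0.148]
wrist_force: [0.0, 0.0, -6.4]
finger_gap: 22.9
```

```bash
python3 m.py 7
```

```text
8.425 [519.  261.5 188.8] TCP n 335.3 [ 0.   0.  -6.4] 22.887888476649337
85 213 273 [369.6 317.3] 343.4 blue [346.2 323.1] 334.7
100 213 273 [370.1 317. ] 343.5 blue [345.8 323. ] 334.4
120 213 273 [370.7 316.7] 343.7 blue [346.  323.4] 334.7
140 213 273 [371.4 316.4] 343.9 blue [346.2 323.2] 334.7
160 213 273 [372.2 316. ] 344.1 blue [345.8 323. ] 334.4
```

View pics/s7c.png

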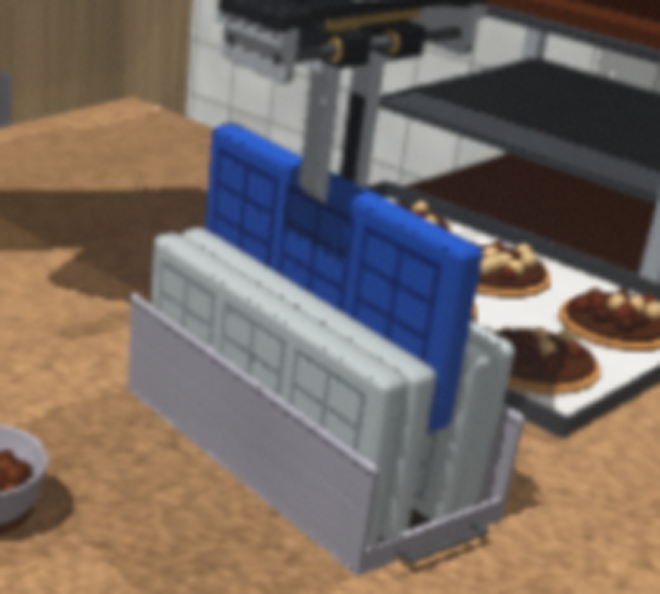

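View pics/w7.png

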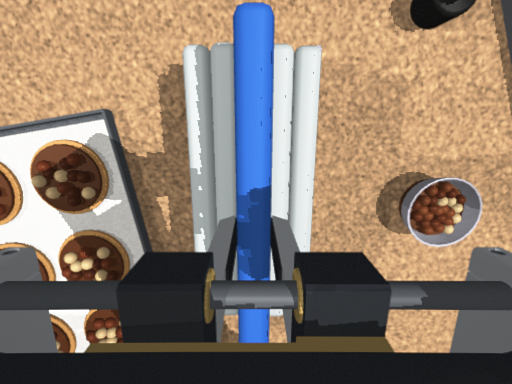

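carry_out(
  series=[
    {"delta_pos": [0,0,-6],"turn": [0,0,0],"hand": 0},
    {"delta_pos": [0,0,-12],"turn": [0,0,0],"hand": 0},
    {"delta_pos": [0,0,-18],"turn": [0,0,0],"hand": 0},
    {"delta_pos": [0,0,-24],"turn": [0,0,0],"hand": 0},
    {"delta_pos": [0,0,-30],"turn": [0,0,0],"hand": 0},
    {"delta_pos": [0,0,-35],"turn": [0,0,0],"hand": 0},
    {"delta_pos": [0,0,-38],"turn": [0,0,0],"hand": 0},
    {"delta_pos": [0,0,-38],"turn": [0,0,0],"hand": 0},
  ],
)

```text
clock: 9.52
eef_pos: [519.1, 261.5, 150.9]
eef_rot: [3.141, 0.0, -0.148]
wrist_force: [-0.3, -0.1, -7.0]
finger_gap: 23.2
```

```bash
python3 m.py 8|head -1
```

```text
9.525 [519.1 261.5 150.9] TCP n 335.3 [-0.3 -0.1 -7. ] 23.192641910657663
```

View pics/s8c.png

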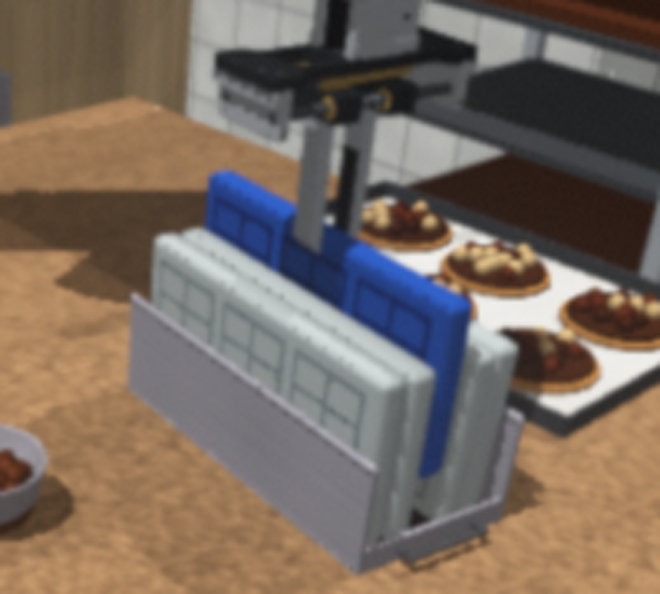

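View pics/w8.png

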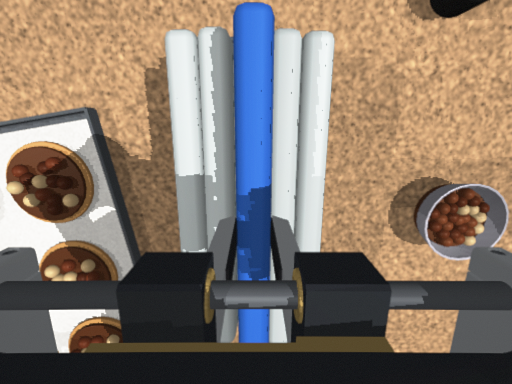

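carry_out(
  series=[
    {"delta_pos": [0,0,0],"turn": [0,0,0],"hand": 0.5},
    {"delta_pos": [0,0,0],"turn": [0,0,0],"hand": 0.5},
    {"delta_pos": [0,0,0],"turn": [0,0,0],"hand": 0.5},
    {"delta_pos": [0,0,0],"turn": [0,0,0],"hand": 0.5},
    {"delta_pos": [0,0,10],"turn": [0,0,0],"hand": 0.5},
    {"delta_pos": [0,0,30],"turn": [0,0,0],"hand": 0.5},
    {"delta_pos": [0,0,55],"turn": [0,0,0],"hand": 0.5},
    {"delta_pos": [0,0,55],"turn": [0,0,0],"hand": 0.5},
  ],
)

```text
clock: 10.62
eef_pos: [519.9, 261.8, 208.4]
eef_rot: [-3.14, -0.003, -0.148]
wrist_force: [0.8, -0.1, -0.2]
finger_gap: 46.7
```

```bash
python3 m.py 9|head -1
```

```text
10.625 [519.9 261.8 208.4] TCP n 335.8 [ 0.8 -0.1 -0.2] 46.70449953915963
```

View pics/s9c.png

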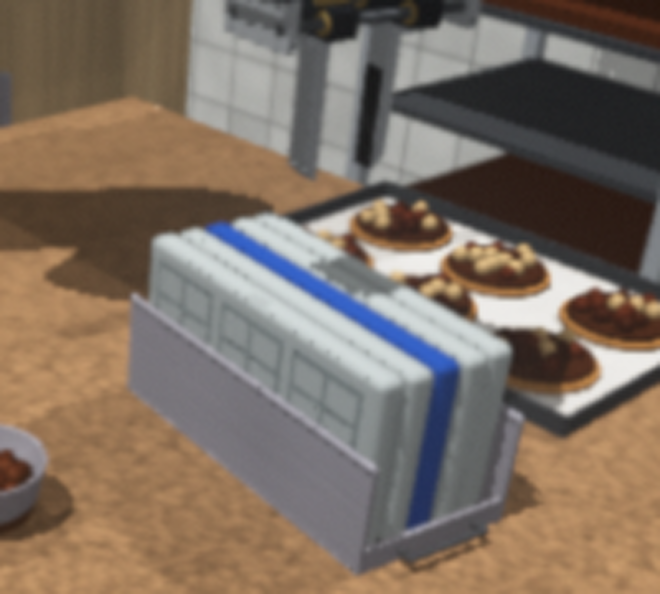

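View pics/w9.png

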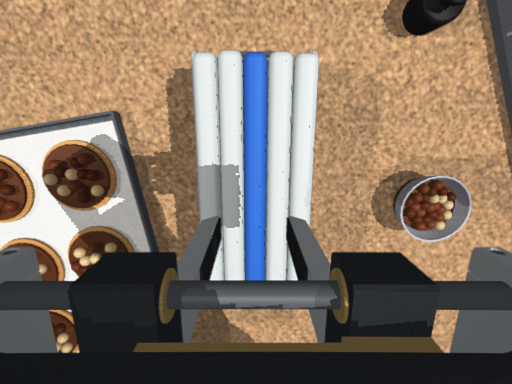

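carry_out(
  series=[
    {"delta_pos": [0,0,-10],"turn": [0,0,0],"hand": 0},
    {"delta_pos": [0,0,-20],"turn": [0,0,0],"hand": 0},
    {"delta_pos": [0,0,-25],"turn": [0,0,0],"hand": 0},
    {"delta_pos": [0,0,-25],"turn": [0,0,0],"hand": 0},
    {"delta_pos": [0,0,-35],"turn": [0,0,0],"hand": 0},
    {"delta_pos": [0,0,-45],"turn": [0,0,0],"hand": 0},
    {"delta_pos": [0,0,-55],"turn": [0,0,0],"hand": 0},
    {"delta_pos": [0,0,-60],"turn": [0,0,0],"hand": 0},
  ],
  squeeze=10,
)

```text
clock: 11.72
eef_pos: [518.9, 261.4, 145.2]
eef_rot: [3.141, 0.001, -0.148]
wrist_force: [0.9, 1.5, 0.6]
finger_gap: -0.0
```

carry_out(
  series=[
    {"delta_pos": [0,0,-1],"turn": [0,0,0],"hand": 0},
    {"delta_pos": [0,0,-2],"turn": [0,0,0],"hand": 0},
    {"delta_pos": [0,0,-3],"turn": [0,0,0],"hand": 0},
    {"delta_pos": [0,0,-3],"turn": [0,0,0],"hand": 0},
  ],
)

```text
clock: 12.22
eef_pos: [519.2, 261.5, 143.2]
eef_rot: [-3.141, -0.0, -0.148]
wrist_force: [0.8, -0.3, 1.0]
finger_gap: 0.6
```

carry_out(
  series=[
    {"delta_pos": [0,0,-1],"turn": [0,0,0],"hand": 0},
    {"delta_pos": [0,0,-2],"turn": [0,0,0],"hand": 0},
    {"delta_pos": [0,0,-2.5],"turn": [0,0,0],"hand": 0},
    {"delta_pos": [0,0,-2.5],"turn": [0,0,0],"hand": 0},
  ],
)

```text
clock: 12.72
eef_pos: [519.1, 261.5, 140.6]
eef_rot: [-3.142, -0.0, -0.148]
wrist_force: [0.3, 0.6, 0.2]
finger_gap: 0.7
```

carry_out(
  series=[
    {"delta_pos": [0,0,-0.5],"turn": [0,0,0],"hand": 0},
    {"delta_pos": [0,0,-1],"turn": [0,0,0],"hand": 0},
    {"delta_pos": [0,0,-1.5],"turn": [0,0,0],"hand": 0},
    {"delta_pos": [0,0,-1.5],"turn": [0,0,0],"hand": 0},
  ],
)

```text
clock: 13.22
eef_pos: [519.1, 261.5, 139.1]
eef_rot: [3.142, 0.0, -0.148]
wrist_force: [-1.0, 0.6, 0.7]
finger_gap: 0.1
```

carry_out(
  series=[
    {"delta_pos": [0,0,-0.5],"turn": [0,0,0],"hand": 0},
    {"delta_pos": [0,0,-1],"turn": [0,0,0],"hand": 0},
    {"delta_pos": [0,0,-1.5],"turn": [0,0,0],"hand": 0},
    {"delta_pos": [0,0,-1.5],"turn": [0,0,0],"hand": 0},
  ],
)

```text
clock: 13.72
eef_pos: [519.1, 261.5, 137.6]
eef_rot: [3.142, 0.0, -0.148]
wrist_force: [0.2, -0.1, -0.3]
finger_gap: 0.6
```

```bash
python3 m.py 10|head -1
```

```text
13.725 [519.1 261.5 137.6] TCP n 335.3 [ 0.2 -0.1 -0.3] 0.5733922910012795
```

View pics/s10c.png

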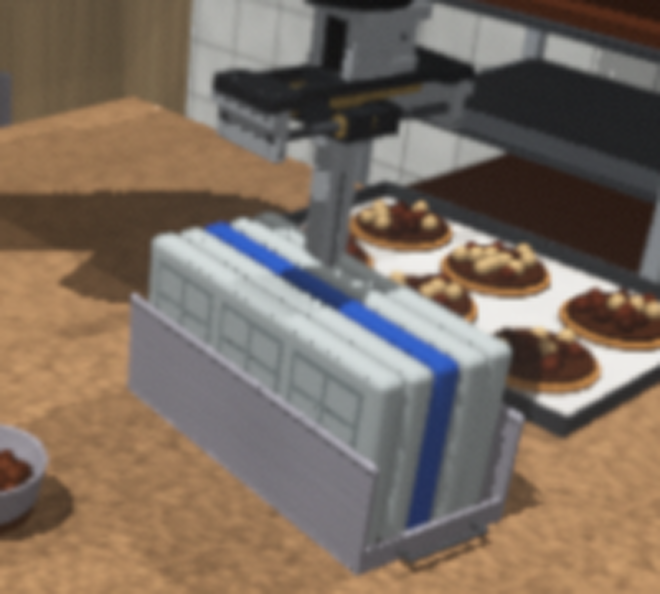

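```bash
python3 - <<'E'
from h import *
cal=get_calibration("scene");P=cal["pose"];K=cal["intrinsics"]
def proj(p):
    q=P[:3,:3].T@(np.array(p)-P[:3,3]); s=q[:2]/q[2]; s=s*(1+cal["k1"]*(s@s)); return (K[:2,:2]@s+K[:2,2]).round(1)
for z in (137.6,141,148): print(z,proj((519.1,261.5,z)))
im=cv2.imread("pics/s10.png"); cv2.imwrite("pics/s10d.png",cv2.resize(im[85:145,300:375],None,fx=9,fy=9,interpolation=2))
cw=get_calibration("top")
t=camera("top")[:,:,::-1].copy(); cv2.imwrite("pics/t10.png",t)
# blue position in w9: pose at that time = current pose shifted
w=cv2.imread("pics/w9.png"); c=get_calibration("wrist"); c["pose"]=c["pose"].copy(); c["pose"][:3,3]+=np.array([519.9,261.8,208.4])-read_state()["eef_pos"]
H,S,V=cv2.split(cv2.cvtColor(w,cv2.COLOR_BGR2HSV)); strips((H>100)&(H<125)&(S>120),c,141)
E
```

```text
137.6 [336.  116.4]
141 [336.1 115.1]
148 [336.5 112.5]
c [537.8 256.7] size [ 23.1 235.4] yaw 171.49 px [254.8 162.3] 5131
```

View pics/s10d.png

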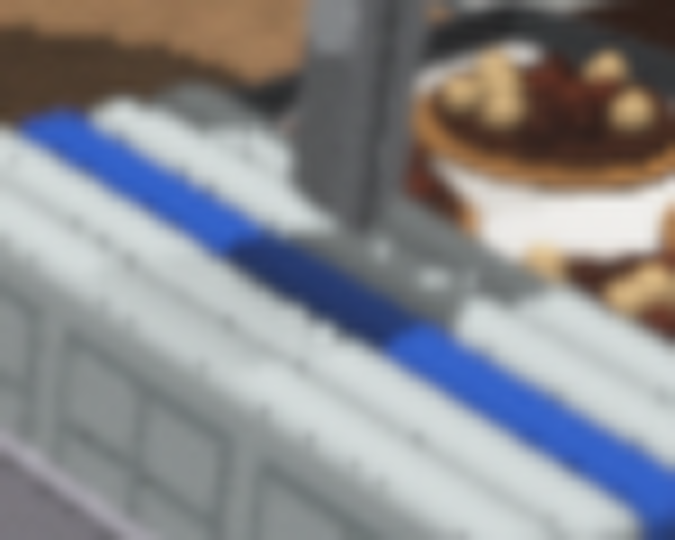

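View pics/w10.png

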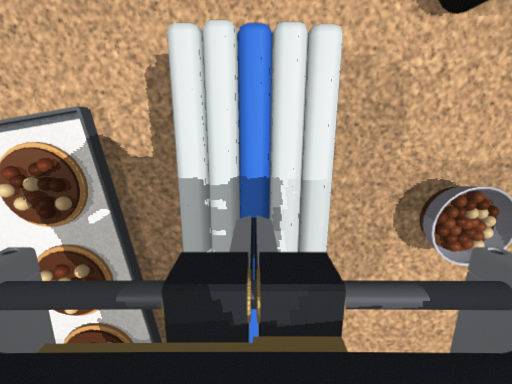

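```bash
python3 - <<'E'
from h import *
cal=get_calibration("scene");P=cal["pose"];K=cal["intrinsics"]
def proj(p):
    q=P[:3,:3].T@(np.array(p)-P[:3,3]); s=q[:2]/q[2]; s=s*(1+cal["k1"]*(s@s)); return (K[:2,:2]@s+K[:2,2]).round(1)
u=np.array([.989,-.148,0]);n=np.array([.148,.989,0])
for z in (137.6,145,152,160):
  for a,b in ((8,-12.5),(8,12.5),(-8,-12.5),(8,0),(-8,0)):
    print(z,a,b,proj(np.array([519.1,261.5,z])+a*u+b*n))
print("blue ends", *(proj(np.array([518.9,258.1,141])+a*u+b*n) for a in(-137,137) for b in (-12,12)))
E
```

```text
137.6 8 -12.5 [334.  118.7]
137.6 8 12.5 [342.1 116.6]
137.6 -8 -12.5 [329.8 116.2]
137.6 8 0 [338.1 117.7]
137.6 -8 0 [333.9 115.2]
145 8 -12.5 [334.3 115.9]
145 8 12.5 [342.5 113.8]
145 -8 -12.5 [330.2 113.4]
145 8 0 [338.4 114.9]
145 -8 0 [334.2 112.4]
152 8 -12.5 [334.7 113.2]
152 8 12.5 [342.8 111.2]
152 -8 -12.5 [330.5 110.7]
152 8 0 [338.8 112.2]
152 -8 0 [334.5 109.7]
160 8 -12.5 [335.  110.1]
160 8 12.5 [343.2 108.1]
160 -8 -12.5 [330.8 107.6]
160 8 0 [339.2 109.1]
160 -8 0 [334.9 106.6]
blue ends [298.7  96.9] [306.2  95.2] [370.7 140.6] [378.8 138.1]
```

```bash
python3 - <<'E'
import cv2
im=cv2.imread("pics/s10.png"); H,S,V=cv2.split(cv2.cvtColor(im,cv2.COLOR_BGR2HSV))
m=((H>100)&(H<125)&(S>120)).astype('uint8'); m[:,:260]=0
c=max(cv2.findContours(m,0,1)[0],key=cv2.contourArea); print(cv2.boundingRect(c), c[c[:,0,0].argmin()],c[c[:,0,1].argmin()],c[c[:,0,0].argmax()])
E
```

```text
(303, 98, 76, 91) [[303  98]] [[303  98]] [[378 142]]
```

View pics/t10.png

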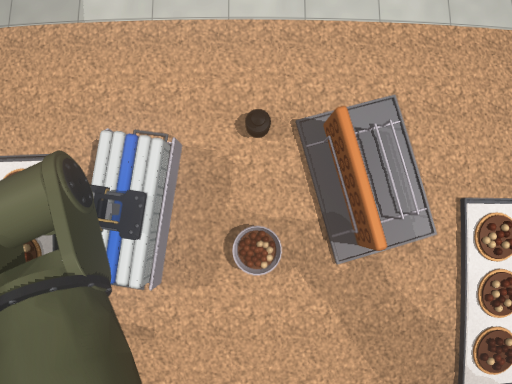

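carry_out(
  series=[
    {"delta_pos": [0,-0.5,-1],"turn": [0,0,0],"hand": 0},
    {"delta_pos": [0,-1,-2],"turn": [0,0,0],"hand": 0},
    {"delta_pos": [0,-1,-2.5],"turn": [0,0,0],"hand": 0},
    {"delta_pos": [0,-1,-2.5],"turn": [0,0,0],"hand": 0},
  ],
)

```text
clock: 14.38
eef_pos: [519.1, 260.5, 135.1]
eef_rot: [3.142, 0.0, -0.148]
wrist_force: [0.2, 0.2, -0.1]
finger_gap: 0.5
```

carry_out(
  series=[
    {"delta_pos": [0,0,-1],"turn": [0,0,0],"hand": 0},
    {"delta_pos": [0,0,-2],"turn": [0,0,0],"hand": 0},
    {"delta_pos": [0,0,-2.5],"turn": [0,0,0],"hand": 0},
    {"delta_pos": [0,0,-2.5],"turn": [0,0,0],"hand": 0},
  ],
)

```text
clock: 14.88
eef_pos: [519.1, 260.5, 132.6]
eef_rot: [-3.142, 0.0, -0.148]
wrist_force: [0.3, -0.4, 0.6]
finger_gap: 0.5
```

```bash
python3 m.py 11|head -1; python3 - <<'E'
import cv2
im=cv2.imread("pics/s11.png"); cv2.imwrite("pics/s11d.png",cv2.resize(im[85:145,300:375],None,fx=9,fy=9,interpolation=2))
E
```

```text
14.875 [519.1 260.5 132.6] TCP n 334.4 [ 0.3 -0.4  0.6] 0.5334864216833213
```

View pics/s11d.png

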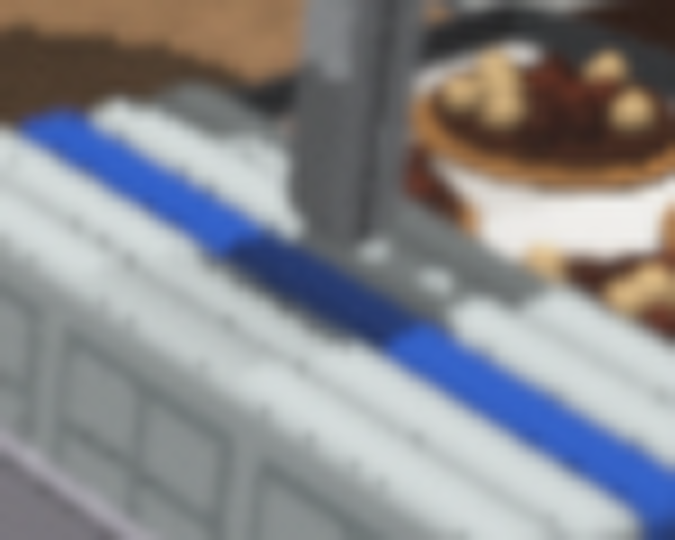

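carry_out(
  series=[
    {"delta_pos": [0,-0.5,-1],"turn": [0,0,0],"hand": 0},
    {"delta_pos": [0,-1,-2],"turn": [0,0,0],"hand": 0},
    {"delta_pos": [0,-1,-3],"turn": [0,0,0],"hand": 0},
    {"delta_pos": [0,-1,-3],"turn": [0,0,0],"hand": 0},
  ],
)

```text
clock: 15.48
eef_pos: [519.1, 259.5, 129.5]
eef_rot: [3.142, 0.0, -0.148]
wrist_force: [0.6, -0.3, -0.1]
finger_gap: 0.5
```

carry_out(
  series=[
    {"delta_pos": [0,0,-1],"turn": [0,0,0],"hand": 0},
    {"delta_pos": [0,0,-2],"turn": [0,0,0],"hand": 0},
    {"delta_pos": [0,0,-3],"turn": [0,0,0],"hand": 0},
    {"delta_pos": [0,0,-3],"turn": [0,0,0],"hand": 0},
  ],
)

```text
clock: 15.98
eef_pos: [519.1, 259.5, 126.6]
eef_rot: [3.142, 0.0, -0.148]
wrist_force: [0.2, 0.4, -0.1]
finger_gap: 0.4
```

```bash
python3 m.py 12|head -1; python3 - <<'E'
import cv2
im=cv2.imread("pics/s12.png"); cv2.imwrite("pics/s12d.png",cv2.resize(im[85:145,300:375],None,fx=9,fy=9,interpolation=2))
E
```

```text
15.975 [519.1 259.5 126.6] TCP n 333.4 [ 0.2  0.4 -0.1] 0.382386080321951
```

View pics/s12d.png

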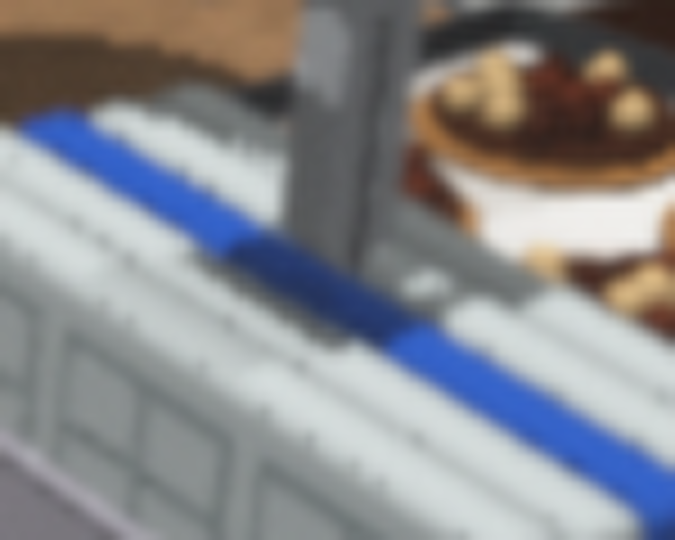

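carry_out(
  series=[
    {"delta_pos": [0,0,-1],"turn": [0,0,0],"hand": 0},
    {"delta_pos": [0,0,-2],"turn": [0,0,0],"hand": 0},
    {"delta_pos": [0,0,-2],"turn": [0,0,0],"hand": 0},
  ],
)

```text
clock: 16.45
eef_pos: [519.1, 259.5, 124.5]
eef_rot: [3.141, 0.0, -0.148]
wrist_force: [0.0, -0.5, 0.6]
finger_gap: 0.5
```

carry_out(
  series=[
    {"delta_pos": [0,0,-1],"turn": [0,0,0],"hand": 0},
    {"delta_pos": [0,0,-2],"turn": [0,0,0],"hand": 0},
    {"delta_pos": [0,0,-2],"turn": [0,0,0],"hand": 0},
  ],
)

```text
clock: 16.82
eef_pos: [519.1, 259.5, 122.5]
eef_rot: [3.141, 0.0, -0.148]
wrist_force: [-0.4, 0.3, 0.5]
finger_gap: 0.3
```

carry_out(
  series=[
    {"delta_pos": [0,0,-0.7],"turn": [0,0,0],"hand": 0},
    {"delta_pos": [0,0,-1.5],"turn": [0,0,0],"hand": 0},
    {"delta_pos": [0,0,-1.5],"turn": [0,0,0],"hand": 0},
  ],
)

```text
clock: 17.2
eef_pos: [519.1, 259.5, 121.0]
eef_rot: [3.141, 0.0, -0.148]
wrist_force: [0.7, -0.5, 0.6]
finger_gap: 0.3
```

carry_out(
  series=[
    {"delta_pos": [0,0,-0.7],"turn": [0,0,0],"hand": 0},
    {"delta_pos": [0,0,-1.5],"turn": [0,0,0],"hand": 0},
    {"delta_pos": [0,0,-1.5],"turn": [0,0,0],"hand": 0},
  ],
)

```text
clock: 17.58
eef_pos: [519.2, 259.6, 120.0]
eef_rot: [-3.141, -0.0, -0.148]
wrist_force: [-1.6, -0.0, 4.2]
finger_gap: 0.6
```

```bash
python3 m.py 13|head -1; python3 - <<'E'
import cv2
im=cv2.imread("pics/s13.png"); cv2.imwrite("pics/s13d.png",cv2.resize(im[85:145,300:375],None,fx=9,fy=9,interpolation=2))
E
```

```text
17.575 [519.2 259.6 120. ] TCP n 333.5 [-1.6 -0.   4.2] 0.6248562280698398
```

View pics/s13d.png

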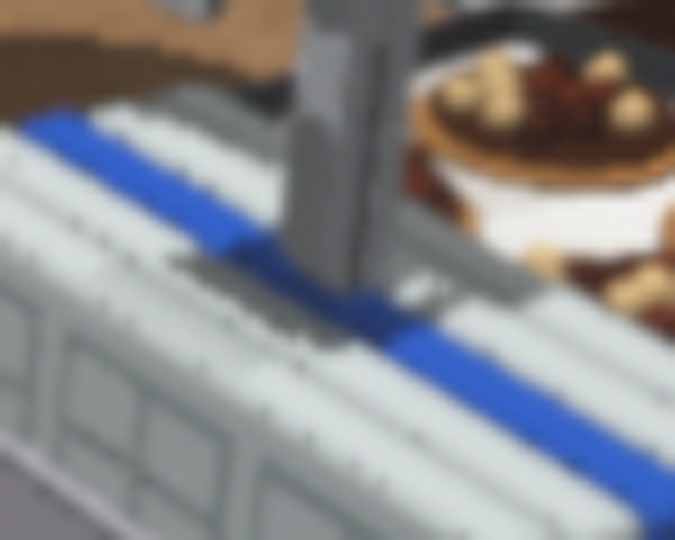

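View pics/w13.png

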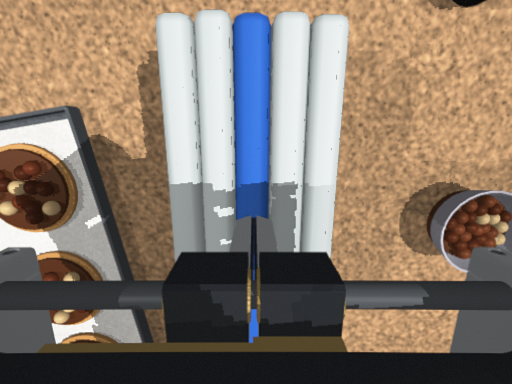

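carry_out(
  series=[
    {"delta_pos": [0,0,-0.7],"turn": [0,0,0],"hand": 0},
    {"delta_pos": [0,0,-1.5],"turn": [0,0,0],"hand": 0},
    {"delta_pos": [0,0,-1.5],"turn": [0,0,0],"hand": 0},
  ],
)

```text
clock: 18.05
eef_pos: [519.4, 260.0, 119.9]
eef_rot: [-3.14, -0.001, -0.148]
wrist_force: [-6.0, 0.5, 17.1]
finger_gap: 0.5
```

carry_out(
  series=[
    {"delta_pos": [0,0,5],"turn": [0,0,0],"hand": 0},
    {"delta_pos": [0,0,25],"turn": [0,0,0],"hand": 0},
    {"delta_pos": [0,0,60],"turn": [0,0,0],"hand": 0},
    {"delta_pos": [0,0,100],"turn": [0,0,0],"hand": 0},
    {"delta_pos": [0,0,120],"turn": [0,0,0],"hand": 0},
    {"delta_pos": [0,0,120],"turn": [0,0,0],"hand": 0},
    {"delta_pos": [0,0,120],"turn": [0,0,0],"hand": 0},
  ],
)

```text
clock: 18.92
eef_pos: [518.8, 259.3, 236.7]
eef_rot: [3.141, 0.002, -0.148]
wrist_force: [0.3, 0.1, -0.3]
finger_gap: 0.6
```

```bash
python3 m.py 14 2>/dev/null|head -1; python3 - <<'E'
from h import *
cal=get_calibration("wrist"); w=cv2.imread("pics/w14.png"); H,S,V=cv2.split(cv2.cvtColor(w,cv2.COLOR_BGR2HSV))
strips((H>100)&(H<125)&(S>120),cal,141)
roi=np.zeros_like(H,bool); roi[40:200,180:330]=1
strips(roi&(S<45)&(V>150),cal,141)
t=camera("top")[:,:,::-1].copy(); cv2.imwrite("pics/t14.png",t)
s=read_state(); print(s["wrist_force"].round(1),s["eef_pos"])
E
```

```text
18.925 [518.8 259.3 236.7] TCP n 333.1 [ 0.3  0.1 -0.3] 0.5525197768357952
c [528.5 258.4] size [ 23.1 254.9] yaw 171.47 px [252.  141.6] 3511
c [587.1 285.9] size [ 47.7 150.7] yaw 171.54 px [219.5 123.5] 5612
c [577.8 226.6] size [ 22.2 149.8] yaw 171.52 px [274.3 127.1] 2889
c [574.7 203. ] size [ 22.2 150.7] yaw 171.49 px [296.4 127.5] 2876
[0.2 1.  0.5] [518.87432074 259.35917182 236.98511653]
```

View pics/s14.png

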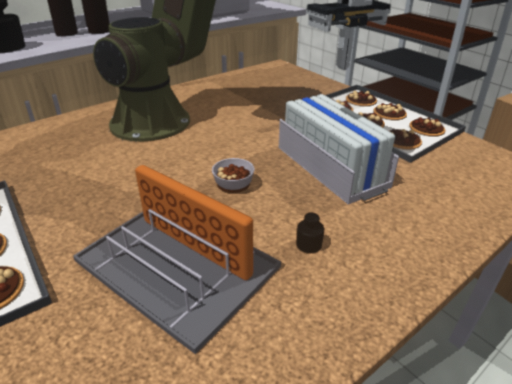

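View pics/w14.png

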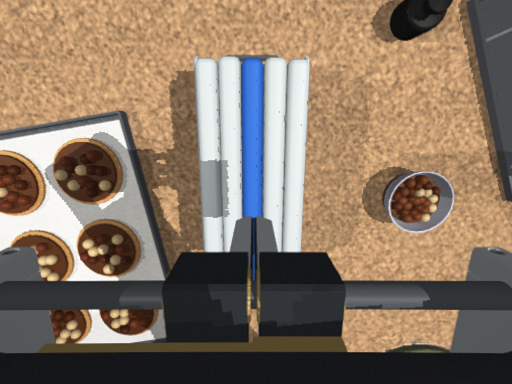

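```bash
python3 -c "
from cell import *
print(sign_off())"
```

```text
the job is handed in; nothing more can be done
None
```

The blue mould is in the opening between the two middle clear moulds, fully home and released, and I handed the job in at about 19 s of the 58 s allowed.

**What I did:** I gripped it near its top and lifted it clear of the hoops. I held it until its lower edge was about 90 mm below the neighbours' tops, then let go, and it slid down to the floor by itself. I then pressed on it with the shut fingers: the force rose from about 4 to 17 N with almost no movement, so it was already on the floor.

**Last checks:**
- **Blue mould:** its top looks level with the others, it lies along the rack's line, and it is within about 1 mm of the rack's middle lengthways.
- **Other things:** the four clear moulds look upright. The orange mould, weight and bowl look unmoved; I judged these by eye in the pictures, without measuring tilt or shift.
- **Arm:** it is raised clear, with no wrist force to speak of.

**Disagreements:**
- **Sideways position:** the top camera's figure for the opening was about 3 mm off the wrist camera's. I used the wrist camera, and the mould went in without resistance.
- **Fingertip height:** when pressing, the shut fingers touched the mould's top with the TCP at about 120 mm, although its top stands at about 141 mm. The real tips seem to lie about 20 mm behind the stated TCP, so I lowered in small steps until I felt contact.

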